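Slide a brass pendant blank into the corner of a laser-marking jig

TASK

Load the brass pendant blank into the marking jig without grasping it or picking it up: gently, with the fingertips or the outside of the fingers, pin it flat against the long steel rail while it is still outside the pocket, then slide it along the rail into the corner pocket until it is fully home, square against both the rail and the end stop. Never lift or tip the blank up, and leave the ring, tub, pliers and glass where they are.

Things in the scene. Friction and masses are not known exactly. Their poses are not given: they have to be found in the camera images.
- jig: Laser-marking jig fixed to the table: black plate 140 x 250 x 12 mm (x, y, z). Origin: centre of its underside, on the table; plate top at z = 12 mm. In its frame x points across the plate to the rail, y along the rail to the end stop (robot's left if the jig is not turned), z up. Place and yaw (up to 0.45 rad either way) vary. Bright steel rail, end stop and keeper stand 5 mm above the plate.
- blank: The work: loose bar-pendant blank, 26 x 40 x 8 mm (x, y, z), about 70 g, soft finished brass (no pinching or hard pressing), small dark hole near its -y end. Origin: centre of its underside, on the plate. Its long y axis is to lie along the rail. Starts up to 0.45 rad askew, clear of rail and pocket. Its top is 3 mm above the steel parts. Friction on the jig 0.28 to 0.42.
- rail_mid (a point): Middle of the rail's working face, at its top edge: x = 46, y = 0, z = 17 mm in the jig's frame. The rail is straight, along the jig's y axis from y = -114 to 112 mm, 16 mm wide (x = 46 to 62 mm) and 5 mm above the plate. The face looks to the jig's -x.
- pocket_home (a point): Point on the plate's top where the blank's origin lies when fully home: x = 33, y = 80, z = 12 mm in the jig's frame, that is 13 mm from the rail's face and 20 mm from the face of the end stop. The stop (x = 7 to 62, y = 100 to 112 mm) crosses the +y end of the rail, 5 mm above the plate; its face looks to the jig's -y.
- keeper_mouth (a point): Where the keeper's inner face begins, at its top: x = 17, y = 70, z = 17 mm in the jig's frame. The keeper is a 10 mm wide bar parallel to the rail, y = 70 to 112 mm, 5 mm above the plate, with a lead-in flared away from the rail down to y = 56 mm. Rail, stop and keeper make a corner pocket 29 mm wide for the 26 mm blank, open on the jig's -y side.
- band: Bystander: a plain silver finger ring, 23 mm outside diameter, 7 mm high, lying loose and flat on the jig plate near its robot-side edge. Origin: centre of its underside.
- tub: Bystander: open white plastic tub, 100 x 130 x 36 mm, with gold findings in it, loose on the table to the left or right of the jig. Origin: centre of its underside.
- pliers: Bystander: flat-nose pliers with red handles, 145 mm long, 52 mm wide, 12 mm high, lying on the table to the left or right of the jig. Origin: under the pivot; jaws to its +x, handles to its -x.
- glass: Bystander: small clear tea glass, 58 mm across, 66 mm high, standing on the table beyond the rail. Origin: centre of its underside.
Mind the look-alikes: they are no part of the job. Several things have the shape of the blank; the one meant has the colours described above.

How it is judged (in metres and radians):
On the way, in this order (a step that is already met when the one before it is completed fails the run):
1. The blank is pinned flat against the rail (within 2 mm, square within 0.06 rad) while it is still outside the corner pocket (x of blank in the frame of jig between 0.031 and 0.0345 m and angle between the y axis of blank and the y axis of jig, either way round below 0.06 rad and y of blank in the frame of jig below 0.05 m), for 0.1 s.
2. The blank has been slid along the rail until it is home in the pocket (x of blank in the frame of jig above 0.031 m and y of blank in the frame of jig above 0.078 m and angle between the y axis of blank and the y axis of jig, either way round below 0.06 rad), for 0.1 s.
At the end, for the whole second after the job is handed in: The blank lies flat and still on the jig plate in the corner pocket, within 2 mm of touching the rail and within 2 mm of touching the end stop, square to the rail within 0.06 rad, and the hand is off it (all of step 2 and x of blank in the frame of jig below 0.0345 m and y of blank in the frame of jig below 0.0815 m and z of blank in the frame of jig between 0.0105 and 0.0135 m and angle between blank's own z axis and vertical below 0.06 rad and linear speed of blank below 0.01 m/s).
It fails at once if the blank is lifted more than 4 mm off the plate, or tipped up by more than 0.25 rad (z of blank in the frame of jig above 0.016 m or angle between blank's own z axis and vertical above 0.25 rad).
It fails at once if the blank is squeezed or pressed by the fingers with more than 40 N in all (its face is finished: a gripper pinching it does this, a gentle push does not) (contact force between the fingers and blank above 40 N).
It fails at once if the blank is pushed off the jig plate (z of blank in the frame of jig below 0.006 m).
It fails at once if the silver ring, the tub, the pliers or the glass is moved by more than 20 mm (distance of any of band, tub, pliers, glass from where it was at the start of the episode above 0.02 m).
It also fails if it takes over 48 s, if anything falls off the work surface, if the arm or the gripper's body presses on something with over 40 N, if the wrist force passes 120 N, or if a joint passes its speed limit or range.

ROBOT

A 6-joint arm with a two-finger parallel gripper is mounted at the origin on the work surface. World frame = base frame: x ahead of the robot, y to its left, z up, the work surface at z = 0. Lengths are in mm, angles in rad, forces in N, time in s.
With the tool pointing down it reaches from about 275 to 775 mm from the base axis. Payload 14.6 kg.
Tool frame: the origin (TCP) lies midway between the tips of the shut fingers; the grasp point (between the pads) lies 19 mm behind it; z points along the fingers, y is the direction in which the jaws open and shut (so a half turn about z gives the same grasp; the last joint's range is limited). The gripper opens to 85 mm and grips with 20 to 120 N. Pads are 22 mm wide; open, the fingers measure 114 mm over their backs; the gripper's body (76 mm by 85 mm) begins 54 mm behind the grasp point. The pads swing forward as they close: fully open they stand 13 mm farther back than shut.
Start: joints at [-1.323, 0.263, -0.048, 1.259, 0, 1.415], TCP at [205.792, -482.989, 231.278] pointing down, gripper open.
Joint ranges: [-2.65, 2.65], [-0.89, 1.7], [-1.18, 1.37], [-2.13, 2.11], [-1.35, 1.29], [-3.14, 3.14]. Speed limits (rad/s): [1.89, 1.89, 2.57, 2.79, 3.14, 3.14].

INTERFACE

Orientations are given as a unit quaternion [w, x, y, z].
In Python, from cell import arm, eoat, solver, observe, imaging, finder gives the robot as it stands. Calls block until the motion is done:
- arm.reach(position, orientation): joint-space move of the TCP to a pose.
- arm.line_to(position, v=150, ori=None): straight line of the TCP; ori=None keeps the orientation; v is the mean speed in mm/s.
- arm.move_joints(angles): joint-space move.
- eoat.gripper_to(opening): opening from 0.0 (shut) to 1.0 (fully open); the grip force is fixed at half the most; returns when the fingers have stopped.
- arm.sleep(seconds).
- solver.solve_ik(position, orientation): joint angles nearest the present ones, or None.
- observe(): the state.
- imaging.camera(name): name is "scene" or "top" or "wrist"; returns a dict with "color" (420x560x3 uint8, blue, green, red), "intrinsics" (3x3 intrinsics, pixels), "rvec" (rotation vector, rad) and "tvec" (3), from world to camera coordinates, as OpenCV has them; the wrist camera has in their place "T_tool_cam" (4x4, takes a point from camera to tool coordinates, whose origin is the TCP and whose axes are the flange's). Camera axes: x right, y down, z forward; pixel columns grow to the right and rows downward; lengths in mm; the calibration is good to about 2 mm. A picture is of the moment at which its call begins: read the wrist's pose just before it. There is no depth.
A pose or a line that the arm cannot do raises arm.PlanningError and nothing moves.
- arm.job_done(): hands the job in, once; it reports no verdict.
Trained networks look in the newest picture that a camera, given by its name, has taken for a name from the list of things; names that differ only in an ending like _2 or _b are one class to them, and where a whole thing is asked for, a point or a joint stands for the part that bears it (a point fixed in the world has none). Each returns a list of dicts, best first, with "conf" (0 to 1); they miss things now and then, are a little off and sometimes report something else, mostly with a low value. They report only what shows in the picture. A call takes as long as a camera call. They do not tell look-alikes from the thing itself.
- finder.look_for(query, camera): "extent" ([left, top, right, bottom] in pixels, round what is visible of it).
The state is a dict: "time": time; "joint_positions": joint angles; "qd": joint speeds; "joint_torque": joint torques, N m; "eef_pos": TCP position; "tool_rot": TCP orientation; "ft_force": force on the tool from outside, world axes, zero at the start; "ft_torque": the same for the moment, N m; "grip_width": opening from 0.0 (shut) to 1.0 (fully open).
Only numpy, scipy, OpenCV 4.12 (cv2) and the standard library are available. Lean on these libraries where they do the work, as an engineer would, in place of code of your own. Each camera call takes 0.05 s, during which the arm holds its last target.

## Working session

There is one attempt and no reset: what is moved stays moved. The work goes in short steps, each a Python script; the robot and the scene stay as the last script left them, time stands still between calls to the robot, and variables do not carry over. Pictures are saved under pics/ and viewed, and the job is handed in when it is done.

```bash
mkdir -p pics; ls
python3 - <<'E'
from cell import arm, eoat, solver, observe, imaging, finder
import cv2
for n in ["scene","top"]:
    c=imaging.camera(n); cv2.imwrite(f"pics/{n}0.png",c["color"]); print(n,c["intrinsics"],c["rvec"],c["tvec"])
    for q in ["jig","blank","band","tub","pliers","glass"]:
        print(q,[(round(d["conf"],2),[round(float(v)) for v in d["extent"]]) for d in finder.look_for(q,n)])
s=observe();print(s["time"],s["eef_pos"],s["tool_rot"],s["ft_force"])
E
```

```text
pics
scene [[473.26442841   0.         283.90877259]
 [  0.         473.26442841 203.57320116]
 [  0.           0.           1.        ]] [ 1.70794891  1.81444314 -0.78216247] [  11.12072431 -343.59730943 1510.40624529]
jig [(0.79, [243, 186, 361, 256]), (0.45, [280, 241, 307, 277])]
blank [(0.71, [215, 186, 232, 203]), (0.64, [241, 266, 259, 283]), (0.5, [271, 161, 288, 171]), (0.44, [279, 216, 294, 224])]
band [(0.54, [320, 194, 325, 200])]
tub [(0.24, [242, 185, 363, 254])]
pliers [(0.69, [187, 222, 214, 268])]
glass [(0.79, [283, 239, 307, 277])]
top [[512.92558659   0.         285.29261282]
 [  0.         512.92558659 210.71155361]
 [  0.           0.           1.        ]] [ 2.19107685 -2.13462831  0.15499537] [ 16.57359256 542.07141235 922.56731947]
jig [(0.7, [194, 156, 337, 269])]
blank [(0.81, [364, 241, 385, 264]), (0.6, [293, 304, 313, 320]), (0.53, [311, 118, 328, 137]), (0.5, [276, 192, 296, 204])]
band [(0.49, [233, 238, 240, 249])]
tub [(0.72, [106, 224, 180, 294])]
pliers [(0.93, [361, 132, 402, 203])]
glass [(0.86, [258, 112, 288, 144])]
0.7 [ 205.78422528 -483.00869926  231.28772249] [1.47338923e-05 9.79788958e-01 2.00033993e-01 2.55501180e-06] [-0.17934179 -0.64196199 -0.16085745]
```

Run:
```python
import cv2
a=cv2.imread("pics/top0.png")[90:330,90:420]; cv2.imwrite("pics/top0z.png",cv2.resize(a,None,fx=2.4,fy=2.4,interpolation=cv2.INTER_CUBIC))
a=cv2.imread("pics/scene0.png"); cv2.imwrite("pics/scene0z.png",cv2.resize(a[140:300,170:390],None,fx=3.6,fy=3.6,interpolation=cv2.INTER_CUBIC))
```

```text
(no output)
```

View pics/top0z.png

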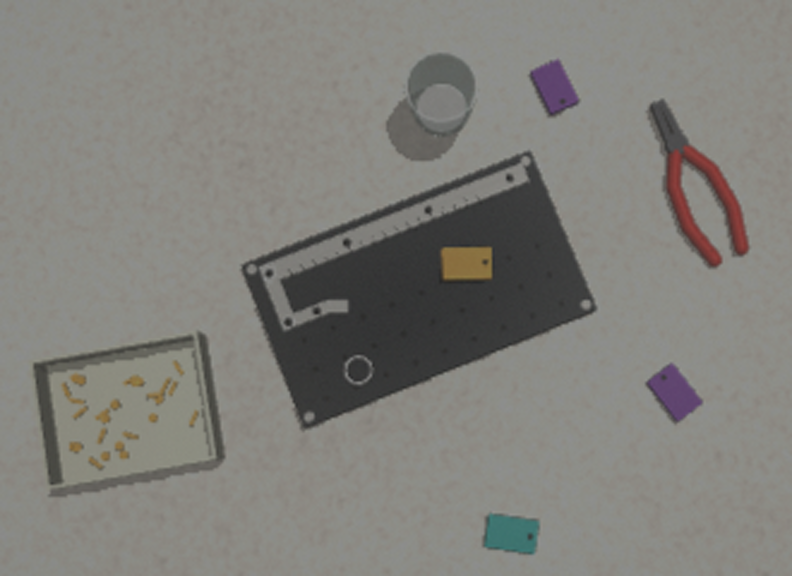

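View pics/scene0z.png

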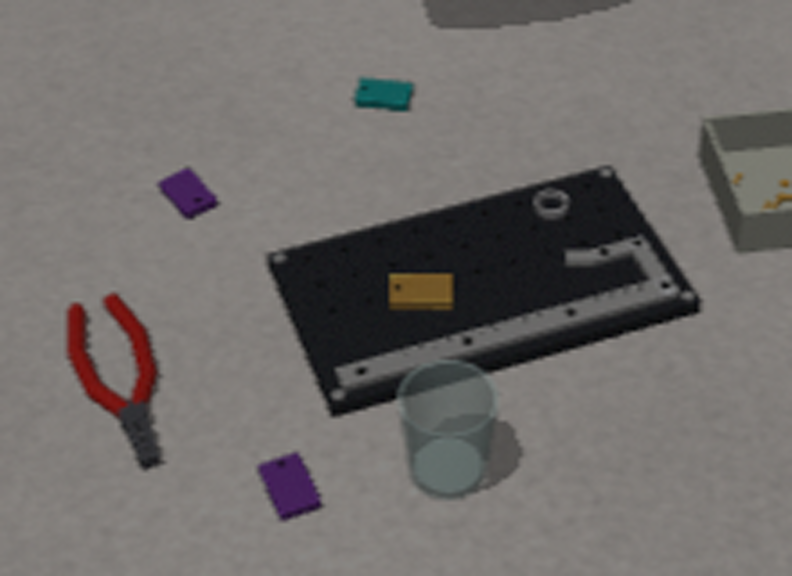

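The top view shows the gold blank at zoomed pixel (467,264) on the jig. The ring is at (358,370) and the glass at (442,95), behind the rail. The purple and teal blocks are look-alikes. I'll estimate the poses, then take a closer wrist image.

```bash
cat > h.py <<'E'
import numpy as np, cv2
from scipy.spatial.transform import Rotation as R
from scipy.optimize import least_squares
from cell import arm, eoat, solver, observe, imaging, finder
def camw(c,s=None):
    if "rvec" in c: return np.array(c["rvec"],float).ravel(), np.array(c["tvec"],float).ravel()
    q=s["tool_rot"]; T=np.eye(4); T[:3,:3]=R.from_quat([q[1],q[2],q[3],q[0]]).as_matrix(); T[:3,3]=s["eef_pos"]
    M=np.linalg.inv(T@np.array(c["T_tool_cam"])); return cv2.Rodrigues(M[:3,:3])[0].ravel(), M[:3,3]
def fit(pts,uv,z,K,rv,tv,p0):
    pts=np.array(pts,float)
    def pr(p):
        c,s=np.cos(p[2]),np.sin(p[2]); X=pts[:,:2]@np.array([[c,s],[-s,c]])+p[:2]
        return cv2.projectPoints(np.c_[X,pts[:,2]+z],rv,tv,K,None)[0][:,0]
    r=least_squares(lambda p:(pr(p)-uv).ravel(),p0,x_scale=[10,10,.1]); return r.x, np.abs(r.fun).max()
JC=[[70,125,12],[70,-125,12],[-70,-125,12],[-70,125,12]]
BC=[[13,20,8],[13,-20,8],[-13,-20,8],[-13,20,8]]
def rel(j,b):
    c,s=np.cos(j[2]),np.sin(j[2]); d=np.array(b[:2])-j[:2]
    return c*d[0]+s*d[1], -s*d[0]+c*d[1], b[2]-j[2]
def w(j,x,y,z=0):
    c,s=np.cos(j[2]),np.sin(j[2]); return [j[0]+c*x-s*y, j[1]+s*x+c*y, z]
def quat(yaw): # tool down, tool x along world yaw
    q=(R.from_euler('z',yaw)*R.from_euler('x',np.pi)).as_quat(); return [q[3],q[0],q[1],q[2]]
E
python3 - <<'E'
from h import *
c=imaging.camera("top"); rv,tv=camw(c)
f=lambda a:np.array(a)/2.4+90-0.3
j,e=fit(JC,f([[243,267],[530,152],[596,310],[305,428]]),0,c["intrinsics"],rv,tv,[480,0,-.3]); print(j,e)
b,e=fit(BC,f([[442,248],[491,248],[491,280],[442,280]]),12,c["intrinsics"],rv,tv,[480,0,0]); print(b,e,rel(j,b))
t=w(j,0,0)
for off in (60,100,140):
    p=[t[0]-off+40,t[1],330]; print(p)
    for yaw in (j[2],j[2]+np.pi): print(solver.solve_ik(p,quat(yaw)))
print(imaging.camera("wrist")["T_tool_cam"])
E
```

```text
[5.45111847e+02 7.01773681e+01 4.12560372e-01] 0.9949154472715236
[5.64322852e+02 3.33390931e+01 2.69375459e-02] 0.3526262763075465 (np.float64(2.8286145226499038), np.float64(-41.45021331166074), np.float64(-0.385622826156646))
[np.float64(525.1118468636143), np.float64(70.17736813867648), 330]
[-0.02102209  0.2642915   0.21895018  1.525455    0.          2.70801019]
[-0.02102209  0.2642915   0.21895018  1.525455    0.         -0.43358247]
[np.float64(485.11184686361435), np.float64(70.17736813867648), 330]
[-0.02276127  0.19211191  0.12125191  1.49993633  0.          2.70627101]
[-0.02276127  0.19211191  0.12125191  1.49993633  0.         -0.43532164]
[np.float64(445.11184686361435), np.float64(70.17736813867648), 330]
[-0.02481482  0.12154965  0.03349104  1.48273772  0.          2.70421746]
[-0.02481482  0.12154965  0.03349104  1.48273772  0.         -0.43737519]
[[ 1.90571454e-04 -9.51825378e-01 -3.06640529e-01  7.83228539e+01]
 [ 9.99999813e-01  3.59771287e-04 -4.95264026e-04  2.69993655e-01]
 [ 5.81725326e-04 -3.06640377e-01  9.51825268e-01 -1.41866751e+02]
 [ 0.00000000e+00  0.00000000e+00  0.00000000e+00  1.00000000e+00]]
```

Run:
```python
from h import *
j=[545.1,70.2,.4126]
arm.reach(w(j,-10,0,200),quat(j[2]+np.pi)); eoat.gripper_to(0.0)
s=observe(); c=imaging.camera("wrist"); cv2.imwrite("pics/w1.png",c["color"]); print(s["time"],s["eef_pos"],c["intrinsics"])
np.savez("w1.npz",K=c["intrinsics"],p=s["eef_pos"],q=s["tool_rot"],T=c["T_tool_cam"])
rv,tv=camw(c,s)
X=[[*w(j,x,y),z] if 0 else w(j,x,y,z) for x,y,z in JC]; print(cv2.projectPoints(np.array(X),rv,tv,c["intrinsics"],None)[0][:,0])
cv2.imwrite("pics/w1z.png",cv2.resize(c["color"],(800,600),interpolation=cv2.INTER_CUBIC))
```

```text
3.8583 [535.93489939  66.21252333 200.00247006] [[310.17158923   0.         280.36005321]
 [  0.         310.17158923 204.25370503]
 [  0.           0.           1.        ]]
[[387.2590696  247.03502365]
 [173.44396797 247.04433657]
 [159.12197097 123.48783739]
 [401.63606823 123.53874596]]
```

View pics/w1z.png

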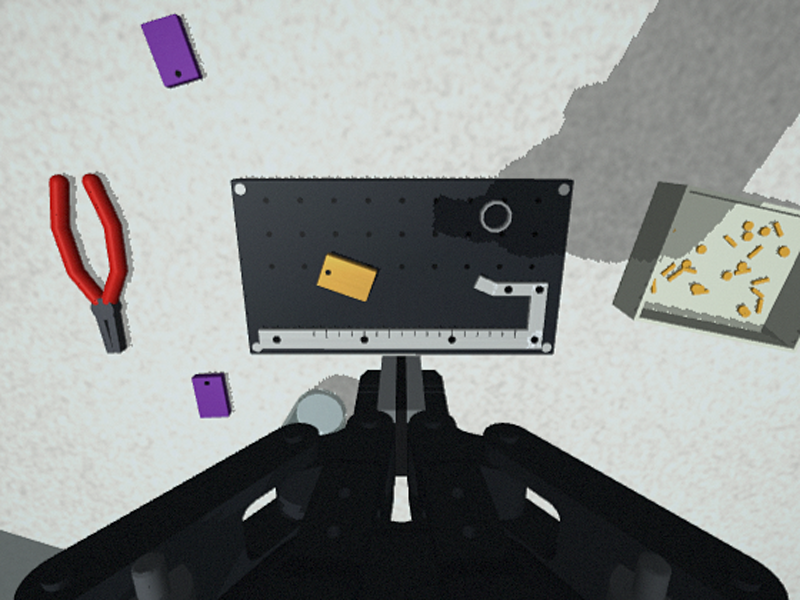

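The wrist view matches the top-view pose to about 2 mm. The blank is at zoom (347,276), the rail at the bottom of the image and the ring at (496,216). I'll refine the fit from this image.

Run:
```python
from h import *
d=np.load("w1.npz"); c={"T_tool_cam":d["T"]}; rv,tv=camw(c,{"tool_rot":d["q"],"eef_pos":d["p"]}); K=d["K"]
im=cv2.imread("pics/w1.png"); hsv=cv2.cvtColor(im,cv2.COLOR_BGR2HSV)
g=cv2.cvtColor(im,cv2.COLOR_BGR2GRAY)
f=lambda a:(np.array(a)+.5)/1.42857-.5
j,e=fit(JC,f([[553,354],[250.5,354],[232,180],[573,180]]),0,K,rv,tv,[545,70,.41]); print(j,e)
# rail-face features: rail -y/+y ends etc
m=cv2.inRange(hsv,(10,100,100),(30,255,255)); m[:,:200]=0;m[:,280:]=0;m[:160]=0;m[230:]=0
ct=max(cv2.findContours(m,0,2)[0],key=cv2.contourArea); print(cv2.contourArea(ct))
box=cv2.boxPoints(cv2.minAreaRect(ct)); print(box)
a=im[160:250,200:290]; cv2.imwrite("pics/bz.png",cv2.resize(a,None,fx=6,fy=6,interpolation=cv2.INTER_CUBIC))
```

```text
[5.46427744e+02 7.19657530e+01 4.11943854e-01] 1.8189374892609749
798.5
[[220.90001 199.3    ]
 [228.2     177.40001]
 [263.3     189.10002]
 [256.      211.00002]]
```

View pics/bz.png

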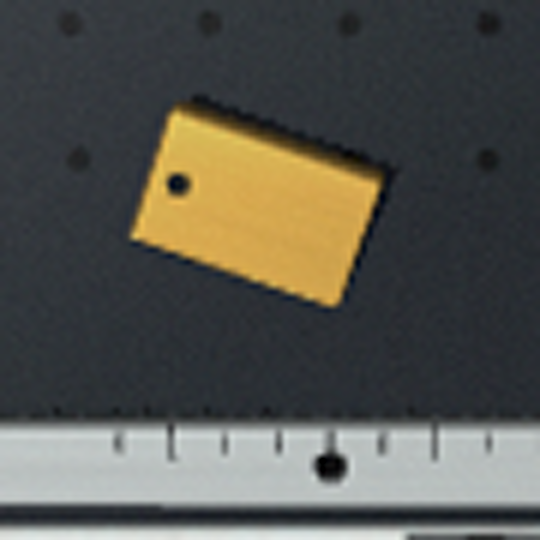

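Run:
```python
from h import *
d=np.load("w1.npz"); c={"T_tool_cam":d["T"]}; rv,tv=camw(c,{"tool_rot":d["q"],"eef_pos":d["p"]}); K=d["K"]
im=cv2.imread("pics/w1.png").astype(np.uint8)
f=lambda a:(np.array(a)+.5)/6-.5+[200,160]
b,e=fit(BC,f([[338,307],[130,240],[174,112],[384,182]]),12,K,rv,tv,[564,33,0]); print("blank",b,e)
for j in ([546.4,72.0,.412],[545.1,70.2,.4126]):
    j=np.array(j); print(rel(j,b))
    print(cv2.projectPoints(np.array([w(j,46,-114,17),w(j,46,0,17),w(j,46,80,17),w(j,33,100,17),w(j,62,112,17),w(j,62,-114,17)]),rv,tv,K,None)[0][:,0])
a=im[215:260,165:285]; cv2.imwrite("pics/rA.png",cv2.resize(a,None,fx=6,fy=6,interpolation=cv2.INTER_CUBIC))
a=im[185:260,310:410]; cv2.imwrite("pics/rB.png",cv2.resize(a,None,fx=6,fy=6,interpolation=cv2.INTER_CUBIC))
```

```text
blank [5.65343579e+02 3.42938380e+01 7.05382953e-02] 0.6404683931945385
(np.float64(2.259254268094864), np.float64(-42.136796535156925), np.float64(-0.3414617047138914))
[[180.62680812 231.1724534 ]
 [281.35443246 231.22725021]
 [352.00845079 231.26568668]
 [370.70254113 220.53198283]
 [378.87507994 244.17307681]
 [181.9894358  244.07268494]]
(np.float64(4.146664012698388), np.float64(-41.01048833103647), np.float64(-0.34206170471389147))
[[179.49253669 229.66227142]
 [280.38314504 229.6614748 ]
 [351.15863706 229.66091596]
 [369.86942814 218.88013647]
 [378.09252657 242.59710312]
 [180.88137049 242.60389639]]
```

View pics/rA.png

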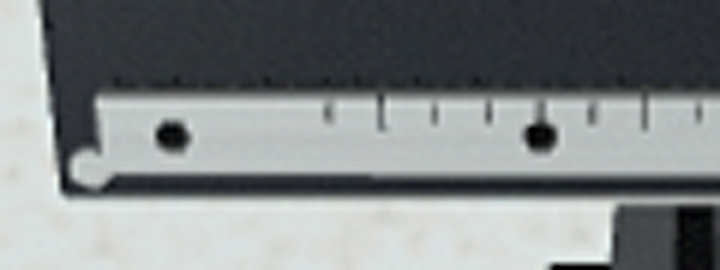

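View pics/rB.png

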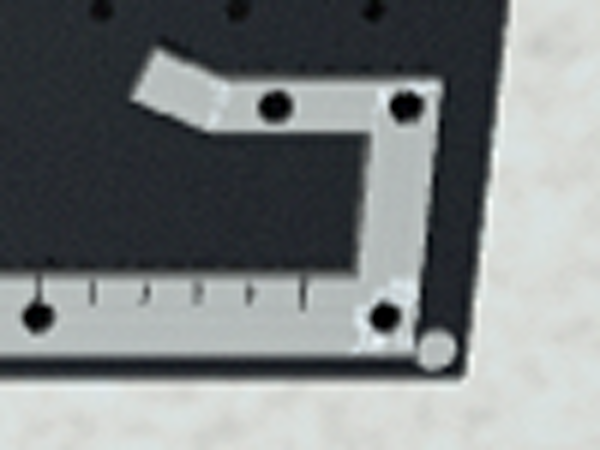

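Run:
```python
from h import *
d=np.load("w1.npz"); c={"T_tool_cam":d["T"]}; rv,tv=camw(c,{"tool_rot":d["q"],"eef_pos":d["p"]}); K=d["K"]
P=[[46,-114,17],[62,-114,17],[46,100,17],[17,100,17],[7,112,17],[17,70,17],[62,112,17]]
U=np.array([[180.6,230.2],[181.3,244.3],[369.3,230.1],[370.7,206.6],[383.2,198],[344.7,206.5],[378.3,243.5]])
j,e=fit(P,U,0,K,rv,tv,[545,70,.41]); print(j,e)
b=[565.34,34.29,.0705]; print(rel(j,b))
```

```text
[5.46155742e+02 7.11551977e+01 4.13289924e-01] 0.7731796895624825
(np.float64(2.7630652600367256), np.float64(-41.46617926784991), np.float64(-0.3427899242983286))
```

```bash
cat >> h.py <<'E'
J=np.array([546.1,71.0,.413]); Q=quat(J[2]+np.pi)
def go(x,y,z,v=60): arm.line_to(w(J,x,y,z),v=v)
def fj(f0=0):
    f=np.array(observe()["ft_force"])-f0; c,s=np.cos(J[2]),np.sin(J[2]); return np.array([c*f[0]+s*f[1],-s*f[0]+c*f[1],f[2]])
def pj():
    p=observe()["eef_pos"]; return np.round([*rel(J,[p[0],p[1],0])[:2],p[2]],2)
E
python3 - <<'E'
from h import *
arm.reach(w(J,-40,-46,80),Q); go(-40,-46,14.5,80)
arm.sleep(.2); f0=np.array(observe()["ft_force"]); np.save("f0.npy",f0); print(observe()["time"],f0,pj())
go(0,-46,14.5,30); print(fj(f0),pj())
x=0
while x<13:
    x+=1 if x<5 else .5
    go(x,-46,14.5,15); f=fj(f0); print(x,f.round(2),pj())
    if np.hypot(f[0],f[1])>4: break
arm.sleep(.2); print(fj(f0),observe()["time"])
s=observe(); c=imaging.camera("wrist"); cv2.imwrite("pics/w2.png",cv2.resize(c["color"],(800,600)))
c=imaging.camera("top"); cv2.imwrite("pics/t2.png",cv2.resize(c["color"][130:280,180:350],None,fx=4,fy=4,interpolation=cv2.INTER_CUBIC))
E
```

```text
5.6667 [-0.67394066 -0.03385107 -0.30823489] [-39.8  -46.14  14.86]
[ 0.42382163 -1.21062806 -0.05206637] [ -0.1  -46.    14.54]
1 [0.2  0.12 0.92] [  1.02 -46.02  14.52]
2 [ 1.42 -0.27 -0.39] [  2.07 -46.01  14.5 ]
3 [-0.44 -0.45  0.45] [  3.1  -46.03  14.51]
4 [ 0.79 -0.19  0.51] [  4.06 -46.03  14.49]
5 [ 1.2  -1.09  0.08] [  5.08 -46.01  14.5 ]
5.5 [ 0.57 -0.56  0.25] [  5.52 -46.    14.51]
6.0 [ 1.11 -0.09  0.14] [  6.02 -46.    14.49]
6.5 [ 0.96 -0.3   0.09] [  6.52 -45.99  14.5 ]
7.0 [ 0.34 -0.18  0.69] [  7.04 -45.98  14.5 ]
7.5 [ 0.18  0.51 -0.18] [  7.51 -45.99  14.5 ]
8.0 [-0.99 -0.56  0.7 ] [  7.94 -45.95  14.49]
8.5 [-0.06 -0.28  0.7 ] [  8.47 -45.96  14.45]
9.0 [-0.83  0.42 -0.91] [  9.08 -46.03  14.51]
9.5 [0.69 0.06 0.7 ] [  9.59 -46.06  14.51]
10.0 [-1.52  1.18  1.52] [  9.73 -45.93  14.42]
10.5 [-5.09  1.01  3.44] [  9.84 -45.9   14.41]
[-5.56577591 -0.52460369  2.7275749 ] 11.35
```

```bash
ls pics
```

```text
bz.png
rA.png
rB.png
scene0.png
scene0z.png
t2.png
top0.png
top0z.png
w1.png
w1z.png
w2.png
```

View pics/w2.png

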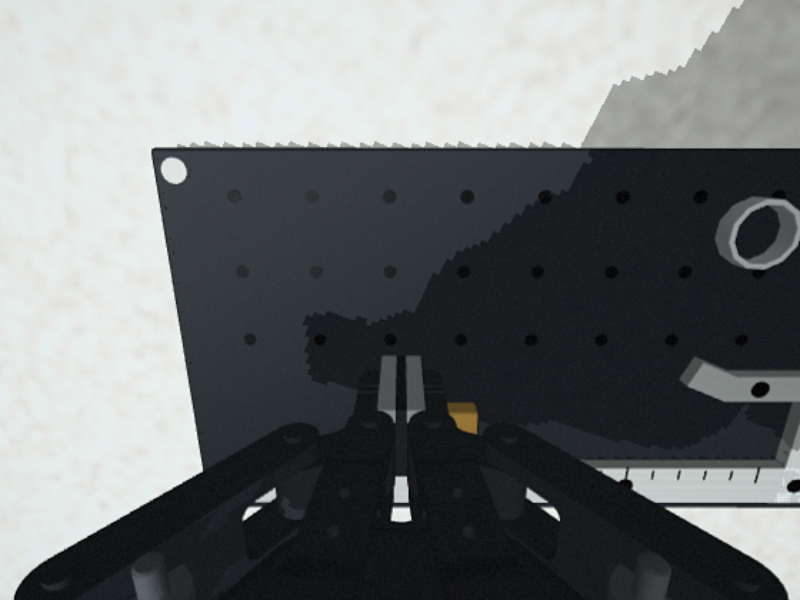

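View pics/t2.png

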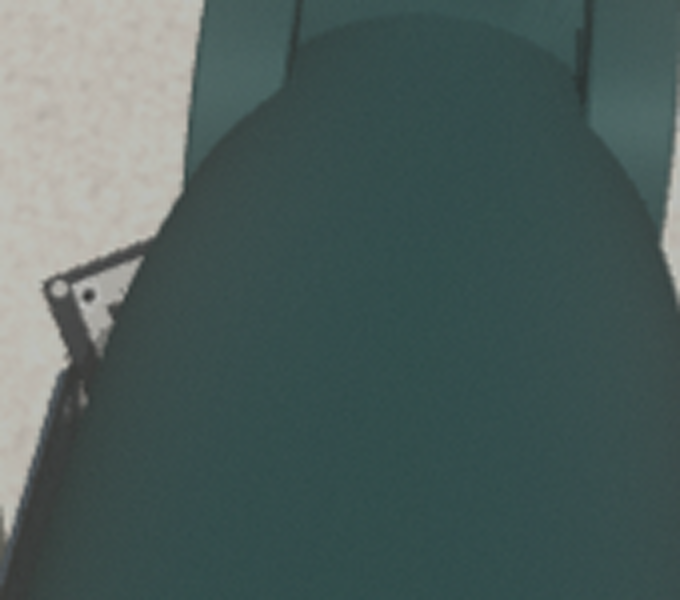

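The blank's +y end shows at (463,418) and looks square against the rail. I'll back off and check.

Run:
```python
from h import *
go(-8,-46,14.5,40); go(-8,-46,100,120); arm.line_to(w(J,-10,10,160),v=150)
s=observe(); c=imaging.camera("wrist"); cv2.imwrite("pics/w3.png",c["color"]); print(s["time"])
np.savez("w3.npz",K=c["intrinsics"],p=s["eef_pos"],q=s["tool_rot"],T=c["T_tool_cam"])
cv2.imwrite("pics/w3z.png",cv2.resize(c["color"],(800,600),interpolation=cv2.INTER_CUBIC))
```

```text
13.6167
```

View pics/w3z.png

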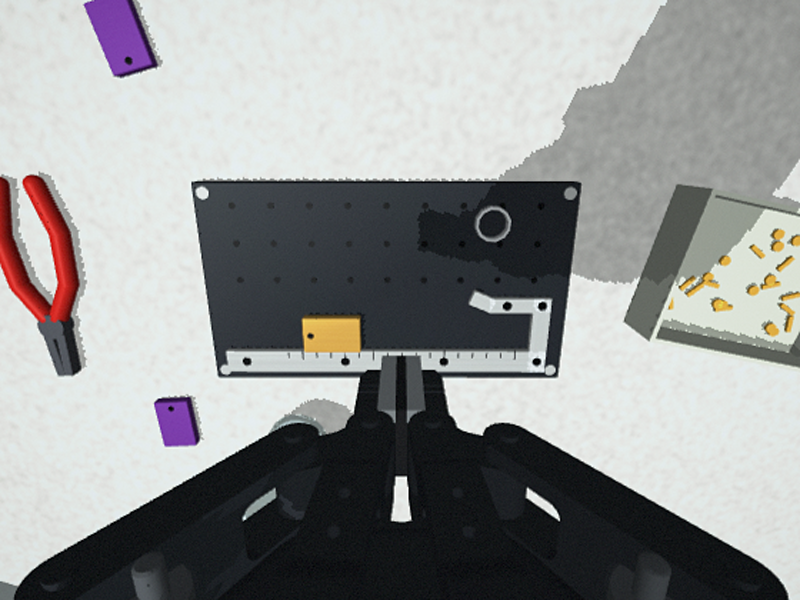

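The blank is flush and square against the rail at (332,335), outside the pocket. Next I'll find its y position and push its -y end.

Run:
```python
from h import *
d=np.load("w3.npz"); c={"T_tool_cam":d["T"]}; rv,tv=camw(c,{"tool_rot":d["q"],"eef_pos":d["p"]}); K=d["K"]
f=lambda a:(np.array(a)+.5)/1.42857-.5
b,e=fit(BC,f([[361,353],[302.5,353],[302.5,318],[361,318]]),12,K,rv,tv,[575,40,.41]); print(b,e,rel(J,b))
# stop corner (46,100),(17,100)
print(cv2.projectPoints(np.array([w(J,46,100,17),w(J,17,100,17),w(J,46,-114,17)]),rv,tv,K,None)[0][:,0]*1.42857)
```

```text
[5.91567610e+02 4.98111533e+01 3.97196037e-01] 0.8096283079018747 (np.float64(33.14040072293875), np.float64(-37.65613641757268), np.float64(-0.015803963494886497))
[[528.58897409 350.64309238]
 [532.35140867 312.00416804]
 [224.55173574 350.64813843]]
```

Run:
```python
from h import *
go(-10,-92,110,200); go(32,-92,60,150); go(32,-92,14.5,80); arm.sleep(.2)
f0=np.array(observe()["ft_force"]); print(observe()["time"],f0,pj())
go(32,0,14.5,40); print(fj(f0),pj())
go(32,38,14.5,30); print(fj(f0),pj())
y=38
while y<49:
    y+=1 if y<43 else .5
    go(32,y,14.5,15); f=fj(f0); print(y,f.round(2),pj())
    if np.hypot(f[0],f[1])>4: break
arm.sleep(.2); print(fj(f0),observe()["time"])
```

```text
15.8833 [-0.567705  -0.3845212  0.1043478] [ 32.27 -92.18  15.  ]
[0.30871532 0.87335203 0.342406  ] [31.97 -0.07 14.48]
[ 1.54701893  0.20081782 -0.27916492] [32.04 37.86 14.52]
39 [ 0.38 -0.55 -0.16] [31.99 38.99 14.49]
40 [0.27 0.69 0.19] [32.   40.08 14.5 ]
41 [0.39 0.75 0.  ] [31.98 41.09 14.49]
42 [ 0.15  0.13 -0.68] [32.02 42.07 14.52]
43 [ 1.1   0.16 -0.09] [32.01 43.07 14.51]
43.5 [ 0.47 -0.52 -0.32] [31.99 43.53 14.49]
44.0 [ 0.84  0.48 -0.57] [32.01 44.04 14.51]
44.5 [ 0.8   0.34 -0.28] [32.02 44.52 14.51]
45.0 [ 1.    0.06 -0.01] [31.99 45.05 14.49]
45.5 [ 0.87 -0.29 -0.66] [32.01 45.55 14.51]
46.0 [0.13 0.26 0.35] [31.99 46.04 14.5 ]
46.5 [ 0.19 -0.76  0.22] [32.02 46.54 14.5 ]
47.0 [ 0.96 -0.32  0.29] [32.   47.02 14.51]
47.5 [ 0.77 -0.05 -0.34] [31.98 47.54 14.48]
48.0 [-0.63  0.58  0.24] [31.98 48.05 14.48]
48.5 [ 0.64 -0.19 -0.1 ] [31.99 48.54 14.52]
49.0 [ 1.16  0.24 -0.24] [32.   49.05 14.49]
[ 1.29995541  0.01937235 -0.47623147] 24.2
```

No contact with the stop yet, so I'll look before pushing further.

Run:
```python
from h import *
c=imaging.camera("wrist"); cv2.imwrite("pics/w4z.png",cv2.resize(c["color"],(800,600),interpolation=cv2.INTER_CUBIC))
```

```text
(no output)
```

View pics/w4z.png

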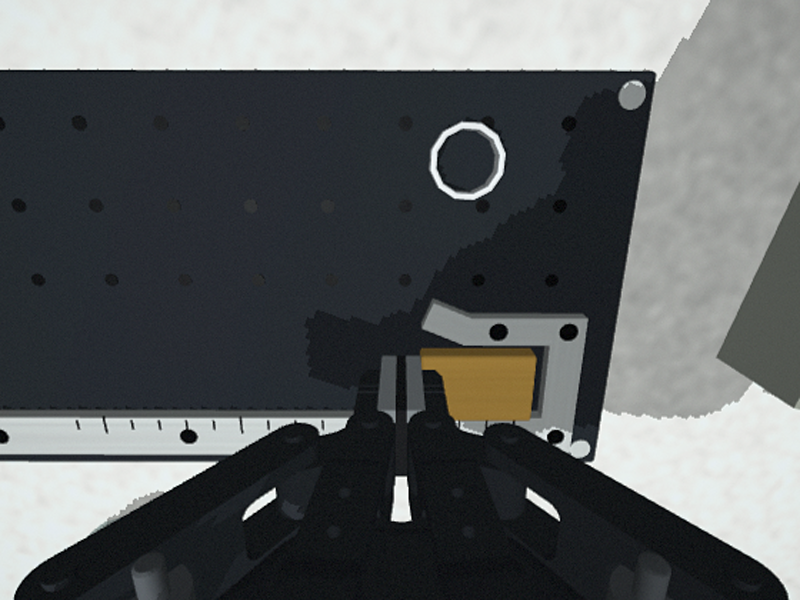

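The blank is in the pocket, with its right edge at x≈536 and the stop face at about 545, so a few mm remain. I'll continue under the force guard.

Run:
```python
from h import *
f0=np.array(observe()["ft_force"]); y=49
while y<57:
    y+=.5
    go(32,y,14.5,15); f=fj(f0); print(y,f.round(2),pj())
    if np.hypot(f[0],f[1])>4: break
arm.sleep(.2); print(fj(f0),observe()["time"])
c=imaging.camera("wrist"); cv2.imwrite("pics/w5z.png",cv2.resize(c["color"],(800,600),interpolation=cv2.INTER_CUBIC))
```

```text
49.5 [ 0.79 -0.87 -0.54] [31.99 49.53 14.5 ]
50.0 [ 0.51 -0.02 -0.6 ] [31.99 50.04 14.49]
50.5 [0.24 0.11 0.46] [31.99 50.52 14.5 ]
51.0 [ 0.51 -0.09  0.57] [32.01 51.02 14.5 ]
51.5 [ 0.42 -0.29 -0.65] [32.01 51.53 14.51]
52.0 [1.06 0.52 0.25] [32.   52.03 14.5 ]
52.5 [ 0.73 -0.05  0.08] [31.99 52.56 14.51]
53.0 [ 0.51  0.91 -0.11] [32.01 53.04 14.51]
53.5 [0.64 0.21 0.11] [31.98 53.54 14.49]
54.0 [-0.48 -2.71  0.39] [32.01 53.77 14.54]
54.5 [-1.25 -6.64 -0.39] [32.04 53.89 14.58]
[ 0.27723006 -6.01810462  0.69155358] 27.2
```

View pics/w5z.png

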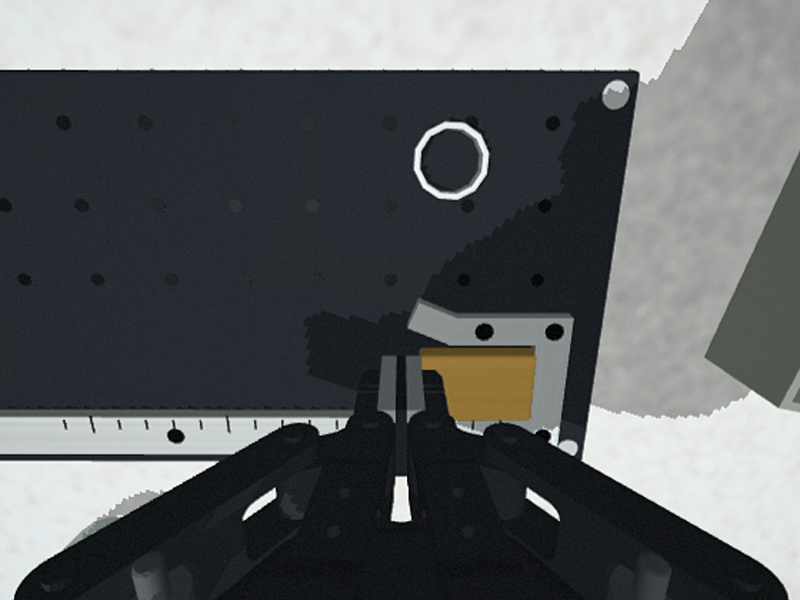

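The force rose to about 6 N and the blank's edge at (535,385) now meets the stop. I'll back off, rise and check.

Run:
```python
from h import *
go(32,35,14.5,40); go(32,35,60,120); go(-30,35,120,150)
s=observe(); c=imaging.camera("wrist"); cv2.imwrite("pics/w6.png",c["color"]); print(s["time"])
np.savez("w6.npz",K=c["intrinsics"],p=s["eef_pos"],q=s["tool_rot"],T=c["T_tool_cam"])
cv2.imwrite("pics/w6z.png",cv2.resize(c["color"],(800,600),interpolation=cv2.INTER_CUBIC))
a=c["color"][190:310,290:430]; cv2.imwrite("pics/w6c.png",cv2.resize(a,None,fx=5,fy=5,interpolation=cv2.INTER_CUBIC))
```

```text
29.1417
```

View pics/w6z.png

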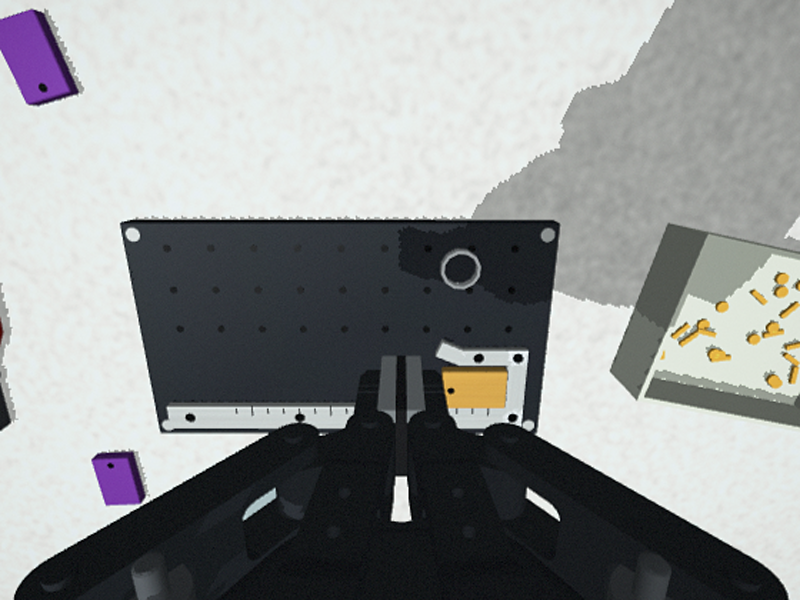

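View pics/w6c.png

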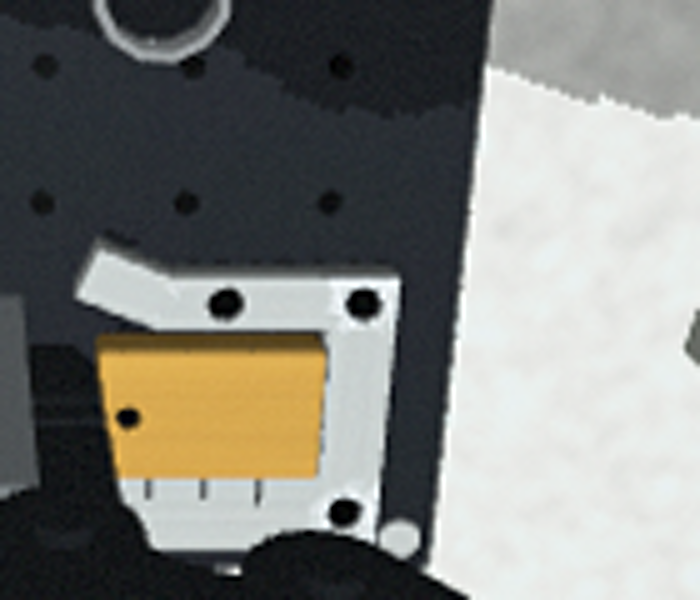

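Run:
```python
from h import *
arm.line_to(w(J,-60,75,170),v=200)
s=observe(); c=imaging.camera("wrist"); cv2.imwrite("pics/w7.png",c["color"]); print(s["time"])
np.savez("w7.npz",K=c["intrinsics"],p=s["eef_pos"],q=s["tool_rot"],T=c["T_tool_cam"])
arm.move_joints([-1.1,0.1,-0.05,1.3,0,0]); 
c=imaging.camera("top"); cv2.imwrite("pics/t7.png",c["color"]); cv2.imwrite("pics/t7z.png",cv2.resize(c["color"][90:330,90:420],None,fx=2.4,fy=2.4,interpolation=cv2.INTER_CUBIC))
t=c["color"][150:230,180:260]; c=imaging.camera("scene"); cv2.imwrite("pics/s7.png",c["color"])
a=c["color"][170:240,270:370]
cv2.imwrite("pics/ts.png",np.hstack([cv2.resize(t,(400,400),interpolation=cv2.INTER_CUBIC),cv2.resize(a,None,fx=4,fy=400/70,interpolation=cv2.INTER_CUBIC)]))
print(observe()["time"])
```

```text
29.6917
31.8333
```

View pics/ts.png

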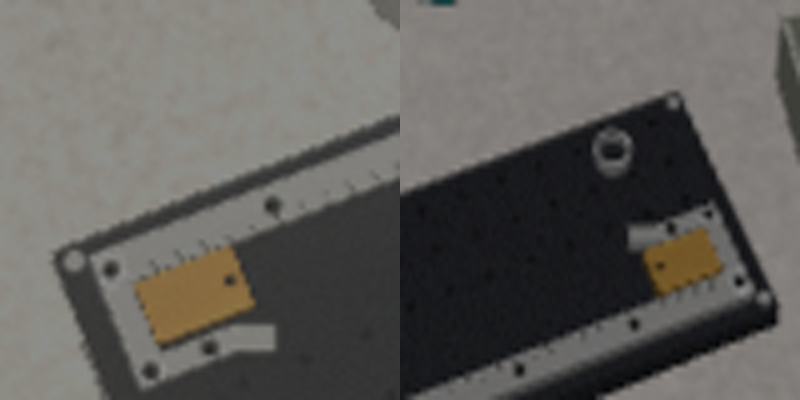

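View pics/t7z.png

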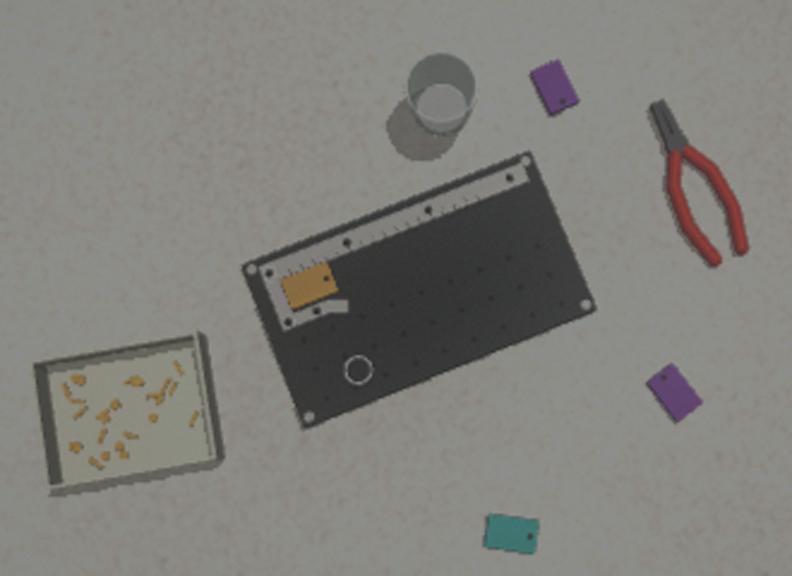

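Seen from both sides, the blank sits flush on the rail and the stop, with the gap on the keeper side. The ring, tub, pliers and glass haven't moved.

```bash
python3 -c "
from cell import arm
arm.job_done()"
```

```text
the job is handed in; nothing more can be done
```

The blank is home in the corner pocket and the job is handed in; the last clock reading was about 32 s of the 48 s.

- **Pinning:** With the gripper shut, I pushed the blank's long side squarely onto the rail, reaching about 5.5 N. A wrist image then placed it at jig x ≈ 33.1 mm, y ≈ -37.7 mm and 0.016 rad off square.
- **Sliding home:** I pushed its -y end along the rail with the outside of a finger until it met the end stop at about 6–7 N. I never gripped or lifted it.
- **Last checks:** The final wrist, top and scene images show the blank flush on the rail and stop and square. The only visible gap is on the keeper side, and the hand is clear. The ring, tub, pliers and glass look unmoved. I judged this final position by eye and did not measure it.
- **What disagreed:** The blank reached the stop about 8 mm later than I predicted, because the shut fingers are narrower than I had assumed. I stopped partway to look before pushing on. Contact against the rail came about 0.7 mm later than the camera fit predicted, within the calibration error.

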